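# Unlock the tab-strip reel by feel and take it off its stand

### The arm

A 6-joint arm with a two-finger parallel gripper is mounted at the origin on a cart in front of the work surface, level with it; the furniture and walls round the work are solid. World frame = base frame: x ahead of the robot, y to its left, z up, the work surface at z = 0. Lengths are in m, angles in rad, forces in N, time in s.
With the tool pointing down it reaches from about 0.3 to 0.775 m from the base axis. Payload 14.6 kg.
Tool frame: the origin (TCP) lies midway between the tips of the shut fingers; the grasp point (between the pads) lies 19 mm behind it (grasp_offset is the distance from the TCP to the grasp point, in m); z points along the fingers, y is the line along which they close (so a half turn about z gives the same grasp; the last joint's range is limited). The gripper opens to 94 mm and grips with 3 to 60 N. Pads are 16 mm wide; open, the fingers measure 119 mm over their backs; the gripper's body (75 mm by 177 mm) begins 78 mm behind the grasp point.
Start: joints at [1.258, 0.3, 1.521, -0, 1.321, -0.067], TCP at [0.134, 0.533, 0.205] pointing down, gripper open.
Joint ranges: [-3.03, 3.03], [-0.79, 2.21], [0.23, 2.52], [-1.04, 4.18], [0, 3.07], [-2.55, 2.55]. Speed limits (rad/s): [2.22, 2.22, 2.57, 3.14, 3.14, 3.14].

### API

Orientations are given as [roll, pitch, yaw] about the fixed x, y, z axes, in that order (R = Rz(yaw) Ry(pitch) Rx(roll)).
In Python, from station import * gives the robot as it stands. The module is installed in compiled form; this text tells all that it offers.
- The arm moves only by the tool send_rows, never from a script. Its argument "rows" is a list of rows, each an object of numbers: "dx", "dy", "dz": the shift along the tool's x, y, z in mm; "roll": the turn about the tool's z in degrees; "jaw": the closure, from -1 (fully open) to 1 (shut). In form: [{"dx": .., "dy": .., "dz": .., "roll": .., "jaw": ..}, ...]. A call has 1 to 12 rows; each row shifts and turns the commanded pose from where the row before left it, along the tool's axes as they then stand; what a row does not reach is not made up. A row lasts 1/12 s, in which the tool goes at most 41.7 mm and 7.16 degrees, less where a joint would pass 70% of its speed; a pose out of reach is approached as far as the arm can. A call is refused whole if a number of a shift passes 41.7 or a number of a turn 7.16, either way. A call with a gripper value outside its range is refused whole. The fingers move at their own pace and stop on an object; "force" is the grip in N (left out, the last holds). Time passes only in rows, so rows that do not move let the fingers close. It gives the time, the measured TCP pose, the force, the opening and the grip force at its end, in the units of the state.
- get_obs(): the state, without advancing time (a new reading comes with each control period).
- camera(name): name is "scene" or "side" or "wrist"; returns a dict with "frame" (420x560x3 uint8, red, green, blue), "z_map" (420x560 float32, m along the optical axis (not along the pixel's ray), 0 where there is no reading), "camera_matrix" (3x3 intrinsics, pixels), "rvec" (rotation vector, rad) and "tvec" (3), from world to camera coordinates, as OpenCV has them. Camera axes: x right, y down, z forward; pixel columns grow to the right and rows downward; lengths in m; the calibration is good to about 2 mm. A picture is of the moment at which its call begins.
- hand_in(): hands the job in; it is judged then, once.
The state is a dict: "time_s": time; "qpos": joint angles; "joint_vel": joint speeds; "tau": joint torques, N m; "ee_pos": TCP position; "eef_rot": TCP orientation; "force": force on the tool from outside, world axes, zero at the start; "moment": the same for the moment, N m; "grip_width": finger opening in m; "grip_force": force on a finger pad.
Only numpy, scipy, OpenCV 4.12 (cv2) and the standard library are available. Lean on these libraries where they do the work, as an engineer would, in place of code of your own. Each camera call takes 0.05 s, during which the arm holds its last target. There are 200 camera calls.

### The job

The reel of tab strip is locked on its spindle by the keeper arm, and the T-handled key is standing in the lock. Holding the key with light downward pressure, turn it gently back and forth until it drops into its catch, then turn it to swing the keeper arm well clear of the reel, some 60 degrees or more to either side. Slide the reel straight up off its spindle and set it down upright, flat on the floor of any pocket of the empty black tray; leave the key dropped in the lock, the keeper swung clear, and the things lying about undisturbed.

Things in the scene. Friction and masses are not known exactly. Their poses are not given: they have to be found in the camera images.
- reel_stand: Fixed reel stand: grey metal base plate 86 x 236 mm, top face 12 mm above the bench, yaw within 15 degrees of the bench's. Origin: centre of the plate at bench height, z up, y along the plate. At y = +70 mm stands the spindle, at y = -70 mm the dark lock barrel, 50 mm diameter, 74 mm tall; on it lies the keeper's hub, and over that a fixed steel ring, 34 mm diameter, z = 82 to 92 mm.
- spindle_top (a point): Top of the steel spindle, 14 mm diameter, 70 mm above the bench.
- lock_mouth (a point): On the lock's vertical axis, at the top of the fixed ring (92 mm above the bench), where the key's shaft goes in. Unseen inside the barrel is a fixed gate with a cross-shaped opening. The key's foot rests on it and cannot sink unless the cross lies over the opening (within about 6 degrees), which can only be found by feel.
- lock_key: T-handled key, loose, 91 mm tall, 120 g, standing upright in the lock, where the ring retains it. Origin: centre of its foot, z up along the shaft, x along the handle bar. The hidden foot is a cross, so its pattern repeats every 90 degrees. At the start the origin is 54 mm above the bench and the key's yaw within 6 degrees of the stand's. Dropped into the catch it is 16 mm lower, at 38 mm.
- key_handle (a point): Centre of the key's black handle bar, 84 mm above the key's origin: 80 mm long, 12 mm wide, 14 mm tall. The catch lies 23 to 67 degrees counter-clockwise (from above) of the start, and again 90 degrees before that, so 23 to 67 degrees clockwise. Elsewhere the key stops hard: press with a few newtons; over 60 N between key and stand counts as forcing it.
- keeper (a joint): Keeper arm's angle about the lock's axis, rad, counter-clockwise from above positive. Within 0.04 of 0 at the start (over the spindle and reel, along the stand's +y), stops at -1.3 and +1.3, stays where it is left. Clear of the reel: beyond 0.85 (about 50 degrees) either way. It must not be moved before the key has dropped.
- keeper_tip (a point): Point on top of the keeper near its round end, 150 mm from the lock's axis. The keeper is a flat steel arm 18 mm wide, 24 mm at the round end, 162 mm long from the axis, 74 to 82 mm above the bench. The dropped key turns freely by up to about 50 degrees either way before it carries the arm along (about 0.12 N m).
- strip_reel: Loose reel of tab strip, 180 g: 56 mm diameter, 50 mm tall, standing upright round the spindle, bore 24 mm. Upper 20 mm is a plain grey rim of 56 mm diameter (grip it there, across the diameter), then a narrower wound part of 50 mm. Origin: centre of its underside (12 mm above the bench at the start), z up.
- empty_tray: Fixed empty black cell tray 235 x 270 mm. Origin: centre of its underside on the bench, x along the 235 mm side, y along the 270 mm side. Four pockets, centres at x = +-49 mm, y = +-60 mm, each 86 mm (x) by 104 mm (y), pocket floor 8 mm above the bench; walls and ribs reach 24 mm above the bench. Stand and tray may have changed sides of the bench.
- cot_tin: Bystander: round white tin 68 mm diameter, 34 mm tall; origin at the centre of its underside. Leave alone.
- kelvin_clip: Bystander: blue and black test clip 107 mm long, 19 mm tall, lying in the middle of the bench; origin under its middle. Leave alone.
Mind the look-alikes: they are no part of the job. What is shaped like the strip_reel but green, pink or red is not meant.

How it is judged:
By the outcome, as a careful person would: the job done as asked, in the order asked, and still so for the second after the job is handed in, with the robot touching nothing.
It also fails if it takes over 51 s, if anything falls off the work surface, if the arm or the gripper's body presses on something with over 40 N, if the wrist force passes 120 N, or if a joint passes its speed limit or range.

## Working session

There is one attempt and no reset: what is moved stays moved. The work goes in short steps, Python scripts to look and compute and a tool call to move; the robot and the scene stay as the last step left them, time stands still between calls to the robot, and variables do not carry over. Pictures are saved under pics/ and viewed, at most 10 in all, crops included, and the job is handed in when it is done.

Besides the shell and the picture viewer there is one more tool, called after ">>>" by a JSON object that holds its "fn" and its "kwargs". send_rows: Moves the arm, as the interface text tells. Its arguments: {"type":"object","properties":{"rows":{"type":"array"},"force":{"type":"number"}},"required":["rows"]}

```bash
mkdir -p pics
cat > h.py <<'E'
from station import *
import numpy as np, cv2
def cam(n):
    c=camera(n); R,_=cv2.Rodrigues(np.array(c['rvec'],float)); c['R']=R; c['t']=np.array(c['tvec'],float).ravel(); c['K']=np.array(c['camera_matrix'],float); return c
def world(c):
    z=c['z_map']; v,u=np.indices(z.shape); p=np.stack([u,v,np.ones_like(u)],-1)@np.linalg.inv(c['K']).T*z[...,None]
    return (p-c['t'])@c['R']
def onplane(c,u,v,h):
    d=c['R'].T@np.linalg.inv(c['K'])@np.array([u,v,1.]); o=-c['R'].T@c['t']; return o+d*(h-o[2])/d[2]
def proj(c,p):
    q=c['K']@(c['R']@np.array(p)+c['t']); return q[:2]/q[2]
E
python3 - <<'E'
from h import *
o=get_obs(); print(o)
for n in ['scene','side']:
    c=cam(n); np.savez(n+'.npz',**{k:c[k] for k in ['frame','z_map','R','t','K']}); cv2.imwrite(f'pics/{n}0.png',c['frame'][...,::-1]); print(n,-c['R'].T@c['t'])
E
```

```text
{'time_s': 0.0, 'qpos': array([ 1.25840493e+00,  3.00450736e-01,  1.52160811e+00, -2.28122353e-05,
        1.32070660e+00, -6.65787772e-02]), 'joint_vel': array([ 1.27351597e-03, -1.22867778e-03,  2.50567283e-04, -1.09335306e-03,
       -2.74667916e-05, -1.25615022e-03]), 'tau': array([ 1.30381170e-03, -5.31818819e+01, -3.52733302e+01,  7.08777085e-02,
        2.43867037e-02, -8.29092664e-05]), 'ee_pos': array([0.13375174, 0.53320401, 0.20488607]), 'eef_rot': array([-3.14042099e+00, -5.59786437e-05,  2.89578566e+00]), 'force': array([-0.25122928,  0.21623581, -1.11666083]), 'moment': array([0.00612815, 0.03892682, 0.0904191 ]), 'grip_force': 0.0, 'grip_width': 0.09381197994019295}
scene [-0.06214758 -0.80996988  0.75200267]
side [ 0.33354657 -1.060167    0.88062423]
```

View pics/scene0.png

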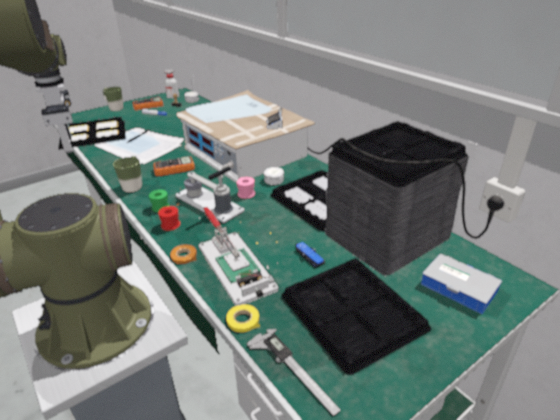

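View pics/side0.png

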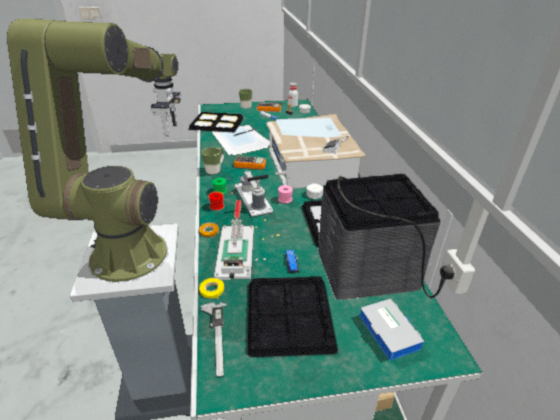

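The stand is at scene (208,195) and side (254,193). The empty tray is at scene (355,312) and side (290,315). The red, green and pink reels at scene (168,217), (158,200) and (245,187) are the look-alikes. Next I'll enlarge the stand.

Run:
```python
from h import *
a=np.load('scene.npz');b=np.load('side.npz')
f=lambda c,u0,u1,v0,v1:cv2.resize(c['frame'][v0:v1,u0:u1,::-1],(400,400),interpolation=cv2.INTER_CUBIC)
cv2.imwrite('pics/crop.png',np.hstack([f(a,170,250,150,230),f(b,215,295,150,230)]))
for n,c,l in [('scene',a,[(194,185),(222,200),(222,193),(218,173),(168,217),(245,187),(274,176),(310,254),(355,312)]),('side',b,[(248,182),(260,200),(255,178),(216,200),(285,193),(315,190),(292,261),(290,315)])]:
    W=world(c)
    for u,v in l: print(n,u,v,W[v,u].round(3))
```

```text
scene 194 185 [0.42  0.321 0.058]
scene 222 200 [0.445 0.189 0.058]
scene 222 193 [0.45  0.193 0.079]
scene 218 173 [0.45  0.205 0.141]
scene 168 217 [0.285 0.225 0.045]
scene 245 187 [0.556 0.237 0.04 ]
scene 274 176 [0.679 0.248 0.033]
scene 310 254 [ 0.524 -0.127  0.015]
scene 355 312 [ 0.474 -0.345  0.015]
side 248 182 [0.432 0.316 0.059]
side 260 200 [0.466 0.191 0.05 ]
side 255 178 [0.45  0.202 0.142]
side 216 200 [0.3   0.214 0.05 ]
side 285 193 [0.57  0.23  0.047]
side 315 190 [0.7   0.263 0.029]
side 292 261 [ 0.531 -0.13   0.017]
side 290 315 [ 0.486 -0.344  0.014]
```

View pics/crop.png

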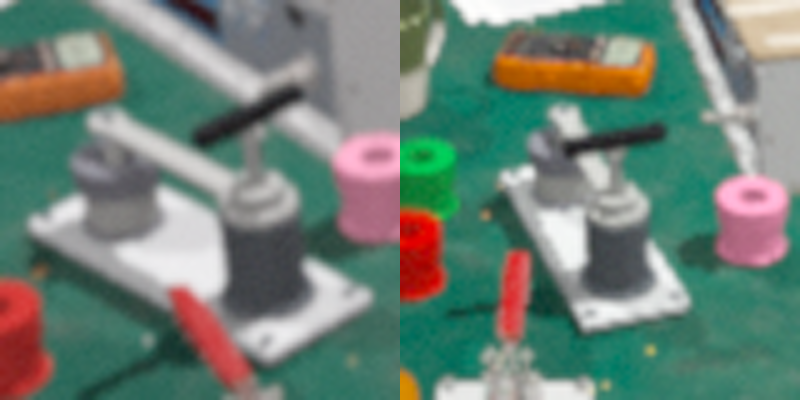

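The left crop shows a grey reel under the keeper, at scene about (194,188). The green (158,200), red (168,217) and pink (245,187) reels are off the stand. The grey one on the spindle is the strip_reel. The key handle is a black bar at scene (219,173).

Run:
```python
from h import *
for n in ['scene','side']:
    c=np.load(n+'.npz');W=world(c);X,Y,Z=W[...,0],W[...,1],W[...,2]
    roi=(X>.36)&(X<.54)&(Y>.08)&(Y<.42)&(c['z_map']>0)
    dark=c['frame'].max(-1)<75
    m=roi&(Z>.12)&(Z<.155)&dark
    P=W[m][:,:2].astype(np.float32);r=cv2.minAreaRect(P*1000);print(n,'handle',m.sum(),P.mean(0).round(4),r,W[m][:,2].max())
    # image-axis of bar cast on plane z=.138
    v,u=np.nonzero(m); l=cv2.fitLine(np.stack([u,v],1).astype(np.float32),cv2.DIST_L2,0,.01,.01).ravel()
    s=(np.stack([u,v],1)-l[2:])@l[:2]
    e=[onplane(c,*(l[2:]+l[:2]*q),.138) for q in (s.min()-.5,s.max()+.5)]
    d=e[1]-e[0];print(' ends',e[0][:2].round(4),e[1][:2].round(4),'len',np.linalg.norm(d),'ctr',((e[0]+e[1])/2)[:2].round(4),'ang',np.degrees(np.arctan2(d[1],d[0])))
    for nm,lo,hi in [('keeper',.078,.086),('ring',.088,.096),('plate',.009,.0155),('rim',.045,.066)]:
        k=roi&(Z>lo)&(Z<hi)&~dark
        if nm=='plate': k&=(c['frame'].min(-1)>120)
        P=W[k][:,:2].astype(np.float32)*1000;print(' ',nm,k.sum(),P.mean(0).round(1),[np.round(q,1) for q in cv2.minAreaRect(P)],cv2.minEnclosingCircle(P))
    k=(X>.3)&(X<.66)&(Y>-.55)&(Y<-.17)&(Z>.018)&(Z<.03)&dark&(c['z_map']>0)
    P=W[k][:,:2].astype(np.float32)*1000;print(' tray',k.sum(),cv2.minAreaRect(P))
```

```text
scene handle 80 [0.4497 0.205 ] ((452.7666015625, 207.4217529296875), (72.15731048583984, 12.400928497314453), 9.56941032409668) 0.1449055652751308
 ends [0.4157 0.201 ] [0.4954 0.2169] len 0.08128117573485567 ctr [0.4556 0.2089] ang 11.26859779221976
  keeper 145 [443.4 258.6] [array([436.1, 277.5]), array([ 45.7, 183.5]), np.float64(15.7)] ((441.6652526855469, 279.1192626953125), 92.26839447021484)
  ring 39 [454.7 206.7] [array([455.6, 207.9]), array([28.3, 29.8]), np.float64(56.0)] ((456.13946533203125, 205.78515625), 17.469709396362305)
  plate 417 [435.4 263.8] [array([443.5, 238.6]), array([111.3, 305.3]), np.float64(4.5)] ((412.91998291015625, 236.1862030029297), 153.2762451171875)
  rim 214 [413.6 277.9] [array([429.3, 219.3]), array([295.2, 102.6]), np.float64(80.7)] ((391.87042236328125, 225.4076385498047), 147.7811737060547)
 tray 2437 ((492.0198974609375, -318.3100280761719), (334.89892578125, 293.2002868652344), 0.5062730312347412)
side handle 60 [0.4608 0.2054] ((459.9808044433594, 207.76455688476562), (75.12625885009766, 16.508712768554688), 6.774702072143555) 0.14538312029103614
 ends [0.4215 0.202 ] [0.4998 0.2179] len 0.07995311645620012 ctr [0.4606 0.2099] ang 11.463938571617769
  keeper 87 [452.  256.2] [array([442.8, 275.1]), array([ 45.3, 186.8]), np.float64(16.1)] ((448.0221862792969, 276.64910888671875), 94.89322662353516)
  ring 29 [460.4 205.3] [array([461.7, 206.7]), array([32.6, 25.9]), np.float64(10.7)] ((462.03887939453125, 210.0210418701172), 17.366344451904297)
  plate 250 [439.3 240.8] [array([450.2, 232.5]), array([108.2, 297.2]), np.float64(4.6)] ((405.21282958984375, 228.89297485351562), 148.86465454101562)
  rim 132 [431.8 251. ] [array([435.5, 219.1]), array([290.8,  99.9]), np.float64(80.5)] ((412.76605224609375, 223.19593811035156), 146.08164978027344)
 tray 1699 ((494.3931884765625, -322.299072265625), (290.5782165527344, 330.5953063964844), 89.79681396484375)
```

>>> {"fn": "send_rows", "kwargs": {"rows": [{"dz": -20}, {"dz": -20, "dx": -15, "dy": -10}, {"dx": -32, "dy": -19}, {"dx": -32, "dy": -19}, {"dx": -32, "dy": -19}, {"dx": -32, "dy": -19}, {"dx": -32, "dy": -19}, {"dx": -32, "dy": -19}, {"dx": -32, "dy": -19}, {"dx": -32, "dy": -19}, {"dx": -32, "dy": -19}, {"dx": -32, "dy": -19}]}}

```text
invalid input at $.rows[0]: expected keys dx, dy, dz, roll, jaw
```

>>> {"fn": "send_rows", "kwargs": {"rows": [{"dx": -32, "dy": -19}, {"dx": -16, "dy": -9}, {"roll": -6.4}, {"roll": -6.4}, {"roll": -6.4}, {"roll": -6.4}, {}]}}

```text
invalid input at $.rows[0]: expected keys dx, dy, dz, roll, jaw
```

Run:
```python
from h import *
o=get_obs(); print(o['time_s'],o['ee_pos'],np.degrees(o['eef_rot']),o['force'],o['qpos'])
c=cam('wrist'); np.savez('wrist.npz',**{k:c[k] for k in ['frame','z_map','R','t','K']}); cv2.imwrite('pics/w1.png',c['frame'][...,::-1]); print(-c['R'].T@c['t'])
```

```text
0.1 [0.13376791 0.53324249 0.20494697] [-1.79941262e+02 -2.79515944e-03  1.65914878e+02] [-1.02491023 -0.0258433  -0.72404984] [ 1.25839715e+00  3.00406038e-01  1.52152209e+00 -2.01423637e-05
  1.32069067e+00 -6.65624519e-02]
[0.06189284 0.55266648 0.38493658]
```

View pics/w1.png

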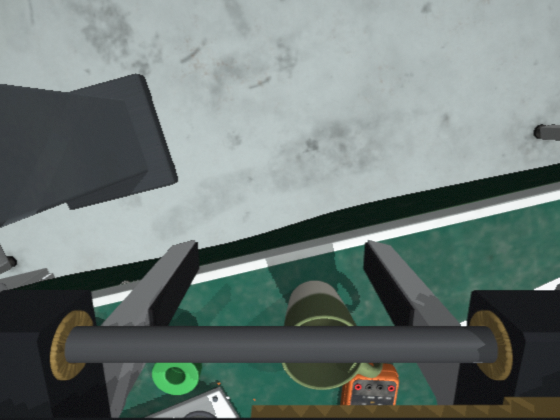

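The rows need every key, so nothing moved. The wrist view (start pose) shows the floor and a cup at (320,340), but not the stand. I'll move now.

>>> {"fn": "send_rows", "kwargs": {"rows": [{"dx": 0, "dy": 0, "dz": -20, "roll": 0, "jaw": -1}, {"dx": -15, "dy": -10, "dz": -20, "roll": 0, "jaw": -1}, {"dx": -32, "dy": -19, "dz": 0, "roll": 0, "jaw": -1}, {"dx": -32, "dy": -19, "dz": 0, "roll": 0, "jaw": -1}, {"dx": -32, "dy": -19, "dz": 0, "roll": 0, "jaw": -1}, {"dx": -32, "dy": -19, "dz": 0, "roll": 0, "jaw": -1}, {"dx": -32, "dy": -19, "dz": 0, "roll": 0, "jaw": -1}, {"dx": -32, "dy": -19, "dz": 0, "roll": 0, "jaw": -1}, {"dx": -32, "dy": -19, "dz": 0, "roll": 0, "jaw": -1}, {"dx": -32, "dy": -19, "dz": 0, "roll": 0, "jaw": -1}, {"dx": -32, "dy": -19, "dz": 0, "roll": 0, "jaw": -1}, {"dx": -32, "dy": -19, "dz": 0, "roll": 0, "jaw": -1}]}}

```text
time_s: 1.15
ee_pos: [0.4111, 0.2564, 0.2455]
eef_rot: [3.142, 0.0, 2.896]
force: [0.7, 0.3, -0.6]
grip_width: 0.0937
grip_force: 0.0
```

>>> {"fn": "send_rows", "kwargs": {"rows": [{"dx": -32, "dy": -19, "dz": 0, "roll": 0, "jaw": -1}, {"dx": -16, "dy": -9, "dz": 0, "roll": 0, "jaw": -1}, {"dx": 0, "dy": 0, "dz": 0, "roll": -6.4, "jaw": -1}, {"dx": 0, "dy": 0, "dz": 0, "roll": -6.4, "jaw": -1}, {"dx": 0, "dy": 0, "dz": 0, "roll": -6.4, "jaw": -1}, {"dx": 0, "dy": 0, "dz": 0, "roll": -6.4, "jaw": -1}, {"dx": 0, "dy": 0, "dz": 0, "roll": 0, "jaw": -1}, {"dx": 0, "dy": 0, "dz": 0, "roll": 0, "jaw": -1}]}}

```text
time_s: 1.82
ee_pos: [0.4498, 0.2191, 0.2453]
eef_rot: [-3.142, -0.0, -2.944]
force: [0.9, -0.3, 0.8]
grip_width: 0.0937
grip_force: 0.0
```

Run:
```python
from h import *
o=get_obs(); print(o['time_s'],o['ee_pos'],np.degrees(o['eef_rot']),o['force'],o['qpos'])
c=cam('wrist'); np.savez('wrist.npz',**{k:c[k] for k in ['frame','z_map','R','t','K']}); cv2.imwrite('pics/w2.png',c['frame'][...,::-1]); print(-c['R'].T@c['t'])
```

```text
1.8167 [0.44976268 0.21910298 0.24532497] [-1.79996820e+02 -1.59120210e-02 -1.68681683e+02] [ 0.85331201 -0.27946307  0.75103958] [ 3.80096456e-01  1.58937038e-01  1.60050481e+00 -4.23236123e-06
  1.38243398e+00 -1.38824098e+00]
[0.37710619 0.20553815 0.42531096]
```

View pics/w2.png

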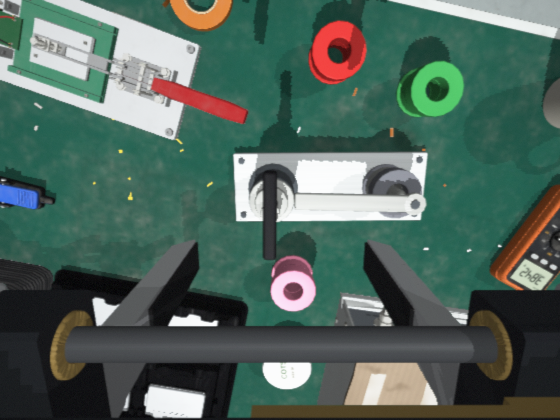

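The wrist view shows the stand plate from (235,152) to (427,220), the handle bar from (269,170) to (269,259), and the keeper tip at (415,204). I'll measure these by casting rays.

Run:
```python
from h import *
c=np.load('wrist.npz');W=world(c);F=c['frame'];Z=W[...,2]
v,u=np.indices(Z.shape)
m=((F.max(-1)<70)&(Z>.13)&(Z<.155)&(v<300)&(u>230)&(u<310)&(v>150)).astype(np.uint8)
P=cv2.findNonZero(m); r=cv2.minAreaRect(P); b=cv2.boxPoints(r); print(r,m.sum(),Z[m>0].mean())
pts=np.array([onplane(c,*q,.145)[:2] for q in b]); print(pts.round(4), 'ctr',pts.mean(0))
e=[(b[0]+b[1])/2,(b[1]+b[2])/2,(b[2]+b[3])/2,(b[3]+b[0])/2]
for i in (0,1):
    d=onplane(c,*e[i],.145)-onplane(c,*e[i+2],.145); print(np.linalg.norm(d),np.degrees(np.arctan2(d[1],d[0])))
# plate: bright low region
m=((F.min(-1)>110)&(Z>.005)&(Z<.02)&(v<235)&(v>140)&(u>228)&(u<440)).astype(np.uint8)
r=cv2.minAreaRect(cv2.findNonZero(m));b=cv2.boxPoints(r);pts=np.array([onplane(c,*q,.012)[:2] for q in b]);print('plate',r,pts.round(4),pts.mean(0))
i=np.argsort(-b[:,0]);d=pts[i[:2]].mean(0)-pts[i[2:]].mean(0);print(np.linalg.norm(d),'yaw',np.degrees(np.arctan2(d[1],d[0]))-90)
ctr=pts.mean(0);y=d/np.linalg.norm(d);print('lock',ctr-.07*y,'spindle',ctr+.07*y)
# keeper
m=((Z>.077)&(Z<.087)&(u>300)&(u<440)&(v>180)&(v<225)).astype(np.uint8);r=cv2.minAreaRect(cv2.findNonZero(m));b=cv2.boxPoints(r);pts=np.array([onplane(c,*q,.082)[:2] for q in b]);i=np.argsort(b[:,0])
d=pts[i[2:]].mean(0)-pts[i[:2]].mean(0);print('keeper end',pts[i[2:]].mean(0),np.degrees(np.arctan2(d[1],d[0]))-90)
m=((Z>.055)&(Z<.066)&(u>355)&(u<440)&(v>150)&(v<235)).astype(np.uint8);q=cv2.minEnclosingCircle(cv2.findNonZero(m));print('rim',q,onplane(c,*q[0],.062),m.sum())
m=((Z>.089)&(Z<.096)&(u>230)&(u<310)&(v>150)&(v<240)).astype(np.uint8);q=cv2.minEnclosingCircle(cv2.findNonZero(m));print('ring',q,onplane(c,*q[0],.092),m.sum())
```

```text
((269.5, 214.5), (89.0, 13.0), 90.0) 1159 0.14521059294895333
[[0.4198 0.1989]
 [0.4176 0.2095]
 [0.4959 0.2249]
 [0.4982 0.2135]] ctr [0.45787583 0.21170713]
0.07978166827417792 -169.17918337179705
0.011203515358983873 101.31525493951463
plate ((329.6790771484375, 186.3218994140625), (67.81855773925781, 193.0521697998047), 89.64412689208984) [[0.4268 0.1563]
 [0.3795 0.3852]
 [0.4616 0.4118]
 [0.5115 0.1706]] [0.44485347 0.28097645]
0.24007757529672713 yaw 11.677090636033796
lock [0.45902118 0.21242518] spindle [0.43068577 0.34952771]
keeper end [0.4307623  0.37010302] 11.315088119978256
rim ((395.94866943359375, 193.2205352783203), 25.977455139160156) [0.42890125 0.34483792 0.062     ] 1047
ring ((270.631591796875, 202.6052703857422), 16.35881233215332) [0.4589632 0.211332  0.092    ] 345
```

Key handle centre is about (0.458, 0.2115) with yaw 11.3°, and its size checks out at 80 × 11 mm. The ring at (0.459, 0.211) agrees. I'll descend and grip.

>>> {"fn": "send_rows", "kwargs": {"rows": [{"dx": -7, "dy": -9, "dz": 20, "roll": 0, "jaw": -1}, {"dx": 0, "dy": 0, "dz": 30, "roll": 0, "jaw": -1}, {"dx": 0, "dy": 0, "dz": 30, "roll": 0, "jaw": -1}, {"dx": 0, "dy": 0, "dz": 26, "roll": 0, "jaw": -1}, {"dx": 0, "dy": 0, "dz": 20, "roll": 0, "jaw": -1}, {"dx": 0, "dy": 0, "dz": 0, "roll": 0, "jaw": -1}, {"dx": 0, "dy": 0, "dz": 0, "roll": 0, "jaw": 1}, {"dx": 0, "dy": 0, "dz": 0, "roll": 0, "jaw": 1}, {"dx": 0, "dy": 0, "dz": 0, "roll": 0, "jaw": 1}, {"dx": 0, "dy": 0, "dz": 0, "roll": 0, "jaw": 1}, {"dx": 0, "dy": 0, "dz": 0, "roll": 0, "jaw": 1}, {"dx": 0, "dy": 0, "dz": 0, "roll": 0, "jaw": 1}], "force": 30}}

```text
time_s: 2.87
ee_pos: [0.4587, 0.2118, 0.12]
eef_rot: [3.141, 0.001, -2.941]
force: [-0.4, 0.1, 0.1]
grip_width: 0.0574
grip_force: 0.0
```

>>> {"fn": "send_rows", "kwargs": {"rows": [{"dx": 0, "dy": 0, "dz": 0, "roll": 0, "jaw": 1}, {"dx": 0, "dy": 0, "dz": 0, "roll": 0, "jaw": 1}, {"dx": 0, "dy": 0, "dz": 0, "roll": 0, "jaw": 1}, {"dx": 0, "dy": 0, "dz": 0, "roll": 0, "jaw": 1}]}}

```text
time_s: 3.2
ee_pos: [0.4585, 0.2117, 0.1195]
eef_rot: [-3.142, -0.0, -2.941]
force: [0.3, -0.7, 0.0]
grip_width: 0.0306
grip_force: 0.0
```

>>> {"fn": "send_rows", "kwargs": {"rows": [{"dx": 0, "dy": 0, "dz": 0, "roll": 0, "jaw": 1}, {"dx": 0, "dy": 0, "dz": 0, "roll": 0, "jaw": 1}, {"dx": 0, "dy": 0, "dz": 0, "roll": 0, "jaw": 1}, {"dx": 0, "dy": 0, "dz": 0, "roll": 0, "jaw": 1}, {"dx": 0, "dy": 0, "dz": 0, "roll": 0, "jaw": 1}]}}

```text
time_s: 3.62
ee_pos: [0.4585, 0.2117, 0.1194]
eef_rot: [-3.142, -0.0, -2.941]
force: [0.8, -0.3, -0.6]
grip_width: 0.0118
grip_force: 30.0
```

>>> {"fn": "send_rows", "kwargs": {"rows": [{"dx": 0, "dy": 0, "dz": 0.5, "roll": 0, "jaw": 1}, {"dx": 0, "dy": 0, "dz": 0.5, "roll": 0, "jaw": 1}]}}

```text
time_s: 3.78
ee_pos: [0.4589, 0.2118, 0.1192]
eef_rot: [3.142, 0.001, -2.941]
force: [-1.7, -1.9, 12.5]
grip_width: 0.0118
grip_force: 30.0
```

>>> {"fn": "send_rows", "kwargs": {"rows": [{"dx": 0, "dy": 0, "dz": -0.5, "roll": 5, "jaw": 1}, {"dx": 0, "dy": 0, "dz": 0, "roll": 5, "jaw": 1}, {"dx": 0, "dy": 0, "dz": 0, "roll": 5, "jaw": 1}, {"dx": 0, "dy": 0, "dz": 0, "roll": 3, "jaw": 1}, {"dx": 0, "dy": 0, "dz": 0, "roll": 0, "jaw": 1}]}}

```text
time_s: 4.2
ee_pos: [0.4586, 0.2119, 0.1192]
eef_rot: [3.141, 0.0, 3.026]
force: [-0.4, 1.0, 4.1]
grip_width: 0.0119
grip_force: 30.0
```

>>> {"fn": "send_rows", "kwargs": {"rows": [{"dx": 0, "dy": 0, "dz": 0.2, "roll": 2, "jaw": 1}, {"dx": 0, "dy": 0, "dz": 0, "roll": 2, "jaw": 1}, {"dx": 0, "dy": 0, "dz": 0, "roll": 0, "jaw": 1}]}}

```text
time_s: 4.45
ee_pos: [0.4588, 0.2119, 0.1192]
eef_rot: [3.141, 0.001, 2.959]
force: [-0.2, 0.2, 5.5]
grip_width: 0.012
grip_force: 30.0
```

>>> {"fn": "send_rows", "kwargs": {"rows": [{"dx": 0, "dy": 0, "dz": 0, "roll": 2, "jaw": 1}, {"dx": 0, "dy": 0, "dz": 0, "roll": 2, "jaw": 1}, {"dx": 0, "dy": 0, "dz": 0, "roll": 0, "jaw": 1}]}}

```text
time_s: 4.7
ee_pos: [0.4587, 0.2118, 0.1191]
eef_rot: [3.141, 0.001, 2.89]
force: [-0.2, 1.0, 5.1]
grip_width: 0.0115
grip_force: 30.0
```

>>> {"fn": "send_rows", "kwargs": {"rows": [{"dx": 0, "dy": 0, "dz": 0.2, "roll": 2, "jaw": 1}, {"dx": 0, "dy": 0, "dz": 0, "roll": 2, "jaw": 1}, {"dx": 0, "dy": 0, "dz": 0, "roll": 0, "jaw": 1}]}}

```text
time_s: 4.95
ee_pos: [0.4586, 0.2119, 0.1187]
eef_rot: [3.141, 0.0, 2.82]
force: [-0.1, 1.2, 3.3]
grip_width: 0.0116
grip_force: 30.0
```

>>> {"fn": "send_rows", "kwargs": {"rows": [{"dx": 0, "dy": 0, "dz": 0, "roll": 2, "jaw": 1}, {"dx": 0, "dy": 0, "dz": 0, "roll": 2, "jaw": 1}, {"dx": 0, "dy": 0, "dz": 0, "roll": 0, "jaw": 1}]}}

```text
time_s: 5.2
ee_pos: [0.4582, 0.2115, 0.1181]
eef_rot: [-3.141, -0.001, 2.751]
force: [1.4, 0.1, -1.3]
grip_width: 0.0116
grip_force: 30.0
```

>>> {"fn": "send_rows", "kwargs": {"rows": [{"dx": 0, "dy": 0, "dz": 0, "roll": 2, "jaw": 1}, {"dx": 0, "dy": 0, "dz": 0, "roll": 2, "jaw": 1}, {"dx": 0, "dy": 0, "dz": 0, "roll": 0, "jaw": 1}]}}

```text
time_s: 5.45
ee_pos: [0.4583, 0.2115, 0.1182]
eef_rot: [-3.141, -0.001, 2.681]
force: [-0.0, 0.1, -0.7]
grip_width: 0.0119
grip_force: 30.0
```

The force fell and the TCP sank at 34–38° clockwise, so the key is over the catch. I'll lower it gently.

>>> {"fn": "send_rows", "kwargs": {"rows": [{"dx": 0, "dy": 0, "dz": 0.5, "roll": 0, "jaw": 1}, {"dx": 0, "dy": 0, "dz": 0.5, "roll": 0, "jaw": 1}, {"dx": 0, "dy": 0, "dz": 0, "roll": 0, "jaw": 1}]}}

```text
time_s: 5.7
ee_pos: [0.4584, 0.2116, 0.1173]
eef_rot: [-3.141, -0.0, 2.681]
force: [-0.3, -0.9, -1.3]
grip_width: 0.0116
grip_force: 30.0
```

>>> {"fn": "send_rows", "kwargs": {"rows": [{"dx": 0, "dy": 0, "dz": 1, "roll": 0, "jaw": 1}, {"dx": 0, "dy": 0, "dz": 1, "roll": 0, "jaw": 1}, {"dx": 0, "dy": 0, "dz": 1, "roll": 0, "jaw": 1}]}}

```text
time_s: 5.95
ee_pos: [0.4584, 0.2117, 0.1144]
eef_rot: [-3.142, -0.0, 2.68]
force: [0.1, -0.7, -1.5]
grip_width: 0.0119
grip_force: 30.0
```

>>> {"fn": "send_rows", "kwargs": {"rows": [{"dx": 0, "dy": 0, "dz": 1, "roll": 0, "jaw": 1}, {"dx": 0, "dy": 0, "dz": 1, "roll": 0, "jaw": 1}]}}

```text
time_s: 6.12
ee_pos: [0.4585, 0.2117, 0.1124]
eef_rot: [-3.142, -0.0, 2.68]
force: [-0.4, 1.0, -0.6]
grip_width: 0.0116
grip_force: 30.0
```

>>> {"fn": "send_rows", "kwargs": {"rows": [{"dx": 0, "dy": 0, "dz": 1.5, "roll": 0, "jaw": 1}, {"dx": 0, "dy": 0, "dz": 1.5, "roll": 0, "jaw": 1}, {"dx": 0, "dy": 0, "dz": 1.5, "roll": 0, "jaw": 1}, {"dx": 0, "dy": 0, "dz": 1.5, "roll": 0, "jaw": 1}, {"dx": 0, "dy": 0, "dz": 1, "roll": 0, "jaw": 1}, {"dx": 0, "dy": 0, "dz": 0, "roll": 0, "jaw": 1}]}}

```text
time_s: 6.62
ee_pos: [0.4584, 0.2117, 0.1053]
eef_rot: [-3.141, -0.0, 2.679]
force: [-0.0, 0.2, -0.8]
grip_width: 0.0121
grip_force: 30.0
```

>>> {"fn": "send_rows", "kwargs": {"rows": [{"dx": 0, "dy": 0, "dz": 0.8, "roll": 0, "jaw": 1}, {"dx": 0, "dy": 0, "dz": 0.8, "roll": 0, "jaw": 1}, {"dx": 0, "dy": 0, "dz": 0, "roll": 0, "jaw": 1}]}}

```text
time_s: 6.87
ee_pos: [0.4585, 0.2117, 0.1038]
eef_rot: [-3.141, -0.0, 2.679]
force: [-0.3, 0.4, -1.7]
grip_width: 0.0118
grip_force: 30.0
```

>>> {"fn": "send_rows", "kwargs": {"rows": [{"dx": 0, "dy": 0, "dz": 0.6, "roll": 0, "jaw": 1}, {"dx": 0, "dy": 0, "dz": 0.3, "roll": 0, "jaw": 1}, {"dx": 0, "dy": 0, "dz": 0, "roll": 0, "jaw": 1}]}}

```text
time_s: 7.12
ee_pos: [0.4587, 0.2117, 0.1033]
eef_rot: [3.141, 0.0, 2.679]
force: [-1.1, -0.6, 2.7]
grip_width: 0.0116
grip_force: 30.0
```

Contact at 15.9 mm of drop. The key is in its catch. I'll turn on clockwise to carry the keeper.

>>> {"fn": "send_rows", "kwargs": {"rows": [{"dx": 0, "dy": 0, "dz": -0.2, "roll": 3, "jaw": 1}, {"dx": 0, "dy": 0, "dz": 0, "roll": 4, "jaw": 1}, {"dx": 0, "dy": 0, "dz": 0, "roll": 4, "jaw": 1}, {"dx": 0, "dy": 0, "dz": 0, "roll": 4, "jaw": 1}, {"dx": 0, "dy": 0, "dz": 0, "roll": 4, "jaw": 1}, {"dx": 0, "dy": 0, "dz": 0, "roll": 4, "jaw": 1}, {"dx": 0, "dy": 0, "dz": 0, "roll": 4, "jaw": 1}, {"dx": 0, "dy": 0, "dz": 0, "roll": 4, "jaw": 1}, {"dx": 0, "dy": 0, "dz": 0, "roll": 4, "jaw": 1}, {"dx": 0, "dy": 0, "dz": 0, "roll": 4, "jaw": 1}, {"dx": 0, "dy": 0, "dz": 0, "roll": 3, "jaw": 1}], "force": 45}}

```text
time_s: 8.03
ee_pos: [0.4588, 0.2116, 0.1034]
eef_rot: [3.141, 0.0, 1.943]
force: [1.6, -0.9, -0.3]
grip_width: 0.0114
grip_force: 45.0
```

Run:
```python
from h import *
o=get_obs(); print(o['moment'],o['force'],o['qpos'][5])
```

```text
[-0.31043149 -0.36314475  0.1812546 ] [ 1.57530384 -0.86996143 -0.34024829] -0.011946490063306878
```

>>> {"fn": "send_rows", "kwargs": {"rows": [{"dx": 0, "dy": 0, "dz": 0, "roll": 4, "jaw": 1}, {"dx": 0, "dy": 0, "dz": 0, "roll": 4, "jaw": 1}, {"dx": 0, "dy": 0, "dz": 0, "roll": 4, "jaw": 1}, {"dx": 0, "dy": 0, "dz": 0, "roll": 4, "jaw": 1}, {"dx": 0, "dy": 0, "dz": 0, "roll": 4, "jaw": 1}, {"dx": 0, "dy": 0, "dz": 0, "roll": 4, "jaw": 1}, {"dx": 0, "dy": 0, "dz": 0, "roll": 4, "jaw": 1}, {"dx": 0, "dy": 0, "dz": 0, "roll": 4, "jaw": 1}, {"dx": 0, "dy": 0, "dz": 0, "roll": 4, "jaw": 1}, {"dx": 0, "dy": 0, "dz": 0, "roll": 4, "jaw": 1}, {"dx": 0, "dy": 0, "dz": 0, "roll": 4, "jaw": 1}, {"dx": 0, "dy": 0, "dz": 0, "roll": 4, "jaw": 1}]}}

```text
time_s: 9.03
ee_pos: [0.459, 0.2115, 0.1034]
eef_rot: [3.14, -0.0, 1.105]
force: [2.8, -2.2, -0.8]
grip_width: 0.0117
grip_force: 45.0
```

Run:
```python
from h import *
o=get_obs(); print(o['moment'],o['force'],o['qpos'][5])
for n in ('scene','side'):
    c=cam(n);W=world(c);X,Y,Z=W[...,0],W[...,1],W[...,2]
    m=(Z>.074)&(Z<.09)&(c['frame'].min(-1)>100)&(np.hypot(X-.4588,Y-.2115)>.04)&(np.hypot(X-.4588,Y-.2115)<.17)&(X>.3)
    a=np.degrees(np.arctan2(Y[m]-.2115,X[m]-.4588));print(n,m.sum(),np.median(a)-101.3,np.percentile(a,[10,90])-101.3)
```

```text
[-0.6154796  -0.5637619   0.14811733] [ 2.79526101 -2.20669586 -0.75132559] 0.8255560430350695
scene 94 -56.624750057686704 [-60.76436427 -52.27665213]
side 91 -60.921123548508504 [-65.58065643 -55.73744949]
```

>>> {"fn": "send_rows", "kwargs": {"rows": [{"dx": 0, "dy": 0, "dz": 0, "roll": 3, "jaw": 1}, {"dx": 0, "dy": 0, "dz": 0, "roll": 3, "jaw": 1}, {"dx": 0, "dy": 0, "dz": 0, "roll": 2, "jaw": 1}, {"dx": 0, "dy": 0, "dz": 0, "roll": 0, "jaw": 1}]}}

```text
time_s: 9.47
ee_pos: [0.4589, 0.2115, 0.1034]
eef_rot: [3.141, -0.0, 0.97]
force: [3.4, -2.7, 0.4]
grip_width: 0.0117
grip_force: 45.0
```

Run:
```python
from h import *
o=get_obs(); print(o['moment'],o['force'],np.degrees(o['eef_rot']),o['ee_pos'])
im=[]
for n in ('scene','side'):
    c=cam(n);W=world(c);X,Y,Z=W[...,0],W[...,1],W[...,2]
    m=(Z>.074)&(Z<.09)&(c['frame'].min(-1)>100)&(np.hypot(X-.4588,Y-.2115)>.04)&(np.hypot(X-.4588,Y-.2115)<.17)&(X>.3)
    a=np.degrees(np.arctan2(Y[m]-.2115,X[m]-.4588));print(n,m.sum(),np.median(a)-101.3,np.percentile(a,[10,90])-101.3)
    x,y=np.round(proj(c,[.46,.26,.07])).astype(int); im.append(cv2.resize(c['frame'][y-50:y+50,x-50:x+50,::-1],(400,400),interpolation=cv2.INTER_CUBIC))
cv2.imwrite('pics/k.png',np.hstack(im))
```

```text
[-0.71998962 -0.78240362  0.06109229] [ 3.38011942 -2.7075521   0.39272223] [ 1.79951443e+02 -1.96503900e-02  5.55648098e+01] [0.45885253 0.21154864 0.10338908]
scene 110 -64.99394509462815 [-69.76417038 -59.88253027]
side 90 -68.05806216519599 [-74.18737294 -62.9761261 ]
```

View pics/k.png

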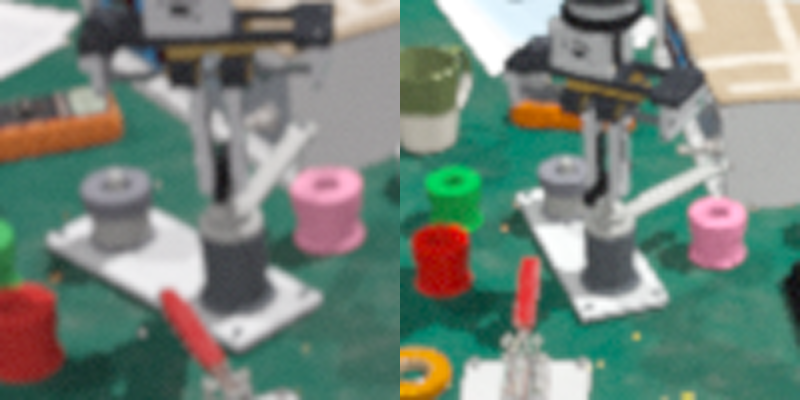

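Keeper is about 66° clockwise, clear of the reel, and the reel stands free on its spindle. I'll release the key, rise, and line up with the reel.

>>> {"fn": "send_rows", "kwargs": {"rows": [{"dx": 0, "dy": 0, "dz": 0, "roll": 0, "jaw": -1}, {"dx": 0, "dy": 0, "dz": 0, "roll": 0, "jaw": -1}, {"dx": 0, "dy": 0, "dz": 0, "roll": 0, "jaw": -1}, {"dx": 0, "dy": 0, "dz": 0, "roll": 0, "jaw": -1}, {"dx": 0, "dy": 0, "dz": 0, "roll": 0, "jaw": -1}, {"dx": 0, "dy": 0, "dz": -10, "roll": 0, "jaw": -1}, {"dx": 0, "dy": 0, "dz": -30, "roll": 0, "jaw": -1}, {"dx": 0, "dy": 0, "dz": -35, "roll": 0, "jaw": -1}, {"dx": 0, "dy": 0, "dz": -35, "roll": 0, "jaw": -1}, {"dx": 0, "dy": 0, "dz": -30, "roll": 0, "jaw": -1}]}}

```text
time_s: 10.4
ee_pos: [0.4584, 0.2117, 0.2465]
eef_rot: [3.141, -0.001, 0.969]
force: [-0.2, -0.6, 0.1]
grip_width: 0.0748
grip_force: 0.0
```

>>> {"fn": "send_rows", "kwargs": {"rows": [{"dx": 0, "dy": 0, "dz": 0, "roll": -6.6, "jaw": -1}, {"dx": 0, "dy": 0, "dz": 0, "roll": -6.6, "jaw": -1}, {"dx": 0, "dy": 0, "dz": 0, "roll": -6.6, "jaw": -1}, {"dx": 0, "dy": 0, "dz": 0, "roll": -6.6, "jaw": -1}, {"dx": 0, "dy": 0, "dz": 0, "roll": -6.6, "jaw": -1}, {"dx": 0, "dy": 0, "dz": 0, "roll": -6.6, "jaw": -1}, {"dx": 0, "dy": 0, "dz": 0, "roll": -6.4, "jaw": -1}, {"dx": 0, "dy": 0, "dz": 0, "roll": 0, "jaw": -1}]}}

```text
time_s: 11.07
ee_pos: [0.4584, 0.2117, 0.244]
eef_rot: [3.141, -0.0, 1.777]
force: [0.1, -1.2, 0.5]
grip_width: 0.0941
grip_force: 0.0
```

Run:
```python
from h import *
o=get_obs(); print(o['time_s'],o['ee_pos'],np.degrees(o['eef_rot']))
c=cam('wrist');W=world(c);F=c['frame'];Z=W[...,2];X=W[...,0];Y=W[...,1]
near=np.hypot(X-.43,Y-.348)<.06
m=(near&(Z>.055)&(Z<.067)).astype(np.uint8);q=cv2.minEnclosingCircle(cv2.findNonZero(m));print('rim',q,onplane(c,*q[0],.062),m.sum(),'zmean',Z[m>0].mean())
a=onplane(c,q[0][0]-q[1],q[0][1],.062)-onplane(c,q[0][0]+q[1],q[0][1],.062);print('dia',np.linalg.norm(a))
m=(near&(Z>.067)&(Z<.075)).astype(np.uint8)
if m.sum(): q=cv2.minEnclosingCircle(cv2.findNonZero(m));print('spindle',q,onplane(c,*q[0],.070),m.sum())
c=cam('side');W=world(c);X,Y,Z=W[...,0],W[...,1],W[...,2];F=c['frame']
m=(X>.44)&(X<.48)&(Y>.19)&(Y<.23)&(Z>.1)&(Z<.18)&(F.max(-1)<75);print('handle top z',m.sum(),Z[m].max() if m.sum() else 0)
m=(X>.3)&(X<.62)&(Y>-.5)&(Y<.1)&(Z>.07)&(Z<.5);print('tall near tray x',X[m].min() if m.sum() else None,Y[m].max() if m.sum() else 0)
for h,n in ((.024,'trayrim'),):
    k=((X>.28)&(X<.68)&(Y>-.58)&(Y<-.15)&(Z>-.005)&(Z<.04)&(F.max(-1)<60)).astype(np.uint8)
    k=cv2.morphologyEx(k,cv2.MORPH_OPEN,np.ones((5,5)))
    cs,_=cv2.findContours(k,0,2);b=max(cs,key=cv2.contourArea);
    ap=cv2.approxPolyDP(cv2.convexHull(b),6,True)[:,0];print(n,ap.tolist(),[onplane(c,*p,h)[:2].round(3).tolist() for p in ap])
```

```text
11.0667 [0.45841798 0.21170969 0.24403161] [ 1.79968949e+02 -6.77098232e-03  1.01834778e+02]
rim ((279.4931640625, 54.582191467285156), 30.6193904876709) [0.42959178 0.34621596 0.062     ] 2291 zmean 0.06253065771108691
dia 0.06050966772248304
spindle ((281.68182373046875, 51.04545593261719), 7.078466415405273) [0.43132277 0.34839194 0.07      ] 138
handle top z 23 0.130297781719961
tall near tray x 0.35285976008566106 0.09464112167536537
trayrim [[320, 277], [336, 352], [250, 356], [249, 284]] [[0.601, -0.221], [0.577, -0.485], [0.363, -0.464], [0.384, -0.218]]
```

Key handle top at 130 mm confirms the drop. The reel centre is about (0.430, 0.347) and the spindle about (0.431, 0.348). I'll move over the reel and descend.

>>> {"fn": "send_rows", "kwargs": {"rows": [{"dx": 34, "dy": 0, "dz": 0, "roll": 0, "jaw": -1}, {"dx": 34, "dy": 0, "dz": 0, "roll": 0, "jaw": -1}, {"dx": 34, "dy": 0, "dz": 0, "roll": 0, "jaw": -1}, {"dx": 36, "dy": 0, "dz": 0, "roll": 0, "jaw": -1}, {"dx": 0, "dy": 0, "dz": 0, "roll": 0, "jaw": -1}, {"dx": 0, "dy": 0, "dz": 30, "roll": 0, "jaw": -1}, {"dx": 0, "dy": 0, "dz": 40, "roll": 0, "jaw": -1}, {"dx": 0, "dy": 0, "dz": 40, "roll": 0, "jaw": -1}, {"dx": 0, "dy": 0, "dz": 30, "roll": 0, "jaw": -1}, {"dx": 0, "dy": 0, "dz": 10, "roll": 0, "jaw": -1}, {"dx": 0, "dy": 0, "dz": 0, "roll": 0, "jaw": -1}]}}

```text
time_s: 12.08
ee_pos: [0.4302, 0.3461, 0.0915]
eef_rot: [-3.138, 0.002, 1.769]
force: [-0.6, 1.0, -0.2]
grip_width: 0.0941
grip_force: 0.0
```

Run:
```python
from h import *
o=get_obs(); print(o['time_s'],o['ee_pos'],np.degrees(o['eef_rot']))
c=cam('scene');W=world(c);X,Y,Z=W[...,0],W[...,1],W[...,2];v,u=np.indices(Z.shape)
m=(u>325)&(u<470)&(v>120)&(v<270)&(Z>.06)&(c['z_map']>0);print('box x',np.percentile(X[m],[1,5]),'y',np.percentile(Y[m],[1,99]),'z',np.percentile(Z[m],[1,99]))
```

```text
12.0833 [0.43024582 0.34609057 0.09151981] [-1.79792334e+02  9.28074621e-02  1.01378916e+02]
box x [0.62343712 0.6248905 ] y [-0.32397362  0.23607773] z [0.06358939 0.30036604]
```

>>> {"fn": "send_rows", "kwargs": {"rows": [{"dx": 1, "dy": 0, "dz": 20, "roll": 0, "jaw": -1}, {"dx": 0, "dy": 0, "dz": 20, "roll": 0, "jaw": -1}, {"dx": 0, "dy": 0, "dz": 12, "roll": 0, "jaw": -1}, {"dx": 0, "dy": 0, "dz": 6, "roll": 0, "jaw": -1}, {"dx": 0, "dy": 0, "dz": 0, "roll": 0, "jaw": -1}, {"dx": 0, "dy": 0, "dz": 0, "roll": 0, "jaw": 1}, {"dx": 0, "dy": 0, "dz": 0, "roll": 0, "jaw": 1}, {"dx": 0, "dy": 0, "dz": 0, "roll": 0, "jaw": 1}, {"dx": 0, "dy": 0, "dz": 0, "roll": 0, "jaw": 1}, {"dx": 0, "dy": 0, "dz": 0, "roll": 0, "jaw": 1}, {"dx": 0, "dy": 0, "dz": 0, "roll": 0, "jaw": 1}, {"dx": 0, "dy": 0, "dz": 0, "roll": 0, "jaw": 1}], "force": 20}}

```text
time_s: 13.13
ee_pos: [0.4306, 0.3479, 0.0355]
eef_rot: [-3.141, -0.0, 1.772]
force: [-2.6, -0.4, 4.1]
grip_width: 0.0567
grip_force: 20.0
```

>>> {"fn": "send_rows", "kwargs": {"rows": [{"dx": 0, "dy": 0, "dz": 0, "roll": 0, "jaw": 1}, {"dx": 0, "dy": 0, "dz": 0, "roll": 0, "jaw": 1}, {"dx": 0, "dy": 0, "dz": 0, "roll": 0, "jaw": 1}]}}

```text
time_s: 13.38
ee_pos: [0.4306, 0.3479, 0.0355]
eef_rot: [-3.141, 0.0, 1.772]
force: [-2.3, -2.2, 6.4]
grip_width: 0.0564
grip_force: 20.0
```

>>> {"fn": "send_rows", "kwargs": {"rows": [{"dx": 0, "dy": 0, "dz": -5, "roll": 0, "jaw": 1}, {"dx": 0, "dy": 0, "dz": -10, "roll": 0, "jaw": 1}, {"dx": 0, "dy": 0, "dz": -10, "roll": 0, "jaw": 1}], "force": 30}}

```text
time_s: 13.63
ee_pos: [0.4307, 0.3478, 0.0609]
eef_rot: [-3.141, 0.0, 1.772]
force: [0.5, -0.9, -2.3]
grip_width: 0.0555
grip_force: 30.0
```

>>> {"fn": "send_rows", "kwargs": {"rows": [{"dx": 0, "dy": 0, "dz": -15, "roll": 0, "jaw": 1}, {"dx": 0, "dy": 0, "dz": -20, "roll": 0, "jaw": 1}, {"dx": 0, "dy": 0, "dz": -20, "roll": 0, "jaw": 1}, {"dx": 0, "dy": 0, "dz": -30, "roll": 0, "jaw": 1}, {"dx": 0, "dy": 0, "dz": -30, "roll": 0, "jaw": 1}, {"dx": 0, "dy": 0, "dz": -20, "roll": 0, "jaw": 1}, {"dx": 0, "dy": 0, "dz": 0, "roll": 0, "jaw": 1}]}}

```text
time_s: 14.22
ee_pos: [0.432, 0.3488, 0.2007]
eef_rot: [3.134, -0.003, 1.772]
force: [0.2, 0.2, -1.1]
grip_width: 0.0563
grip_force: 30.0
```

Run:
```python
from h import *
o=get_obs(); print(o['time_s'],o['ee_pos'],np.degrees(o['eef_rot']),o['force'],o['grip_width'])
y=o['eef_rot'][2]; X=np.array([np.cos(y),np.sin(y)]);Yt=np.array([np.sin(y),-np.cos(y)])
for t in ([.437,-.283],[.33,.05]):
    d=np.array(t)-o['ee_pos'][:2]; print(t,X@d,Yt@d)
```

```text
14.2167 [0.43202163 0.34879392 0.20069093] [179.58034428  -0.18236624 101.52013589] [ 0.20018208  0.20699456 -1.10868117] 0.05628950936984811
[0.437, -0.283] -0.6200604087164082 -0.12129894592886892
[0.33, 0.05] -0.27239961742463986 -0.15963918847350292
```

>>> {"fn": "send_rows", "kwargs": {"rows": [{"dx": -15, "dy": -3, "dz": 0, "roll": 0, "jaw": 1}, {"dx": -30, "dy": -6, "dz": 0, "roll": 0, "jaw": 1}, {"dx": -34, "dy": -7, "dz": 0, "roll": 0, "jaw": 1}, {"dx": -34, "dy": -7, "dz": 0, "roll": 0, "jaw": 1}, {"dx": -34, "dy": -7, "dz": 0, "roll": 0, "jaw": 1}, {"dx": -34, "dy": -7, "dz": 0, "roll": 0, "jaw": 1}, {"dx": -34, "dy": -7, "dz": 0, "roll": 0, "jaw": 1}, {"dx": -34, "dy": -7, "dz": 0, "roll": 0, "jaw": 1}, {"dx": -34, "dy": -7, "dz": 0, "roll": 0, "jaw": 1}, {"dx": -34, "dy": -7, "dz": 0, "roll": 0, "jaw": 1}, {"dx": -34, "dy": -7, "dz": 0, "roll": 0, "jaw": 1}, {"dx": -34, "dy": -7, "dz": 0, "roll": 0, "jaw": 1}]}}

```text
time_s: 15.22
ee_pos: [0.4295, -0.0467, 0.1947]
eef_rot: [-3.141, -0.0, 1.772]
force: [1.0, 0.6, -1.9]
grip_width: 0.0557
grip_force: 30.0
```

>>> {"fn": "send_rows", "kwargs": {"rows": [{"dx": -34, "dy": -7, "dz": 0, "roll": 0, "jaw": 1}, {"dx": -34, "dy": -7, "dz": 0, "roll": 0, "jaw": 1}, {"dx": -34, "dy": -6, "dz": 0, "roll": 0, "jaw": 1}, {"dx": -34, "dy": -6, "dz": 0, "roll": 0, "jaw": 1}, {"dx": -34, "dy": -6, "dz": 0, "roll": 0, "jaw": 1}, {"dx": -34, "dy": -6, "dz": 0, "roll": 0, "jaw": 1}, {"dx": -20, "dy": -4, "dz": 0, "roll": 0, "jaw": 1}, {"dx": -11, "dy": 0, "dz": 0, "roll": 0, "jaw": 1}, {"dx": 0, "dy": 0, "dz": 0, "roll": 0, "jaw": 1}]}}

```text
time_s: 15.97
ee_pos: [0.4357, -0.285, 0.1944]
eef_rot: [-3.141, -0.001, 1.77]
force: [1.3, -0.7, -2.3]
grip_width: 0.0561
grip_force: 30.0
```

Run:
```python
from h import *
o=get_obs(); print(o['time_s'],o['ee_pos'],np.degrees(o['eef_rot']),o['force'],o['grip_width'])
c=cam('wrist');cv2.imwrite('pics/w3.png',c['frame'][...,::-1]); print([proj(c,p).round() for p in ([.437,-.283,.008],[.437,-.283,.024])])
```

```text
15.9667 [ 0.4356899  -0.28504905  0.19435442] [-1.79953318e+02 -4.36388469e-02  1.01405698e+02] [ 1.31006753 -0.67405942 -2.33476339] 0.05611441918819542
[array([282., 189.]), array([282., 192.])]
```

View pics/w3.png

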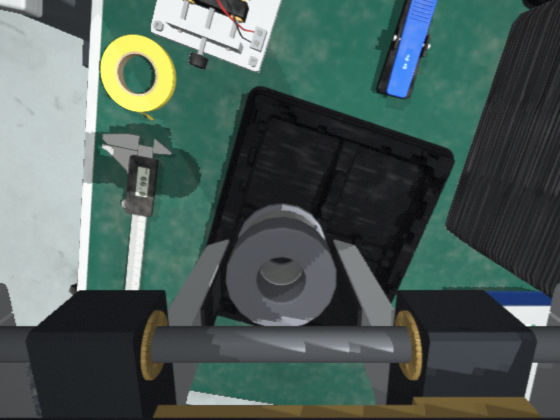

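The view shows the reel held upright and the tray's +y edge running from (255,88) to (452,155), with a rib near (343,150). The planned pocket centre projects to (282,189), inside the left pocket. I'll check the corners numerically.

Run:
```python
from h import *
c=cam('wrist');F=c['frame'];W=world(c);v,u=np.indices(F.shape[:2])
k=((F.max(-1)<55)&(v<235)&(u>190)&(u<460)&(v>70)).astype(np.uint8);k=cv2.morphologyEx(k,cv2.MORPH_CLOSE,np.ones((5,5)))
n,l,s,_=cv2.connectedComponentsWithStats(k);i=1+np.argmax(s[1:,4]);cs,_=cv2.findContours((l==i).astype(np.uint8),0,2)
ap=cv2.approxPolyDP(cv2.convexHull(cs[0]),8,True)[:,0]
for p in ap: print(p,onplane(c,*p,.024)[:2].round(4))
for p in [(282,150),(282,170),(282,189),(260,189),(343,150)]: print(p,W[p[1],p[0]].round(3))
```

```text
[247  95] [ 0.3839 -0.1932]
[264  88] [ 0.3991 -0.1835]
[447 150] [ 0.5941 -0.2052]
[453 164] [ 0.6048 -0.2177]
[422 233] [ 0.5962 -0.2963]
[209 234] [ 0.3682 -0.3437]
(282, 150) [ 0.429 -0.24   0.01 ]
(282, 170) [ 0.433 -0.261  0.01 ]
(282, 189) [ 0.437 -0.282  0.01 ]
(260, 189) [ 0.413 -0.286  0.009]
(343, 150) [ 0.491 -0.227  0.017]
```

The two estimates of the tray's y differ by about 2 cm. I'll settle it with depth profiles across the pocket.

Run:
```python
from h import *
for n in ('wrist','scene','side'):
    c=cam(n) if n=='wrist' else np.load(n+'.npz')
    W=world(c)
    a=np.radians(-6);ex=np.array([np.cos(a),np.sin(a)]);ey=np.array([-np.sin(a),np.cos(a)])
    D=W[...,:2]-np.array([.482,-.324]);x=D@ex;y=D@ey;z=W[...,2];ok=(c['z_map']>0)&(z>-.01)&(z<.04)
    print(n,'y profile at x~-.05');
    print([(int(1000*s),round(float(np.median(z[m])*1000),0)) for s in np.arange(-.17,.15,.007) if (m:=ok&(abs(x+.05)<.02)&(abs(y-s)<.0035)).sum()>2])
    print(' x profile at y~.07')
    print([(int(1000*s),round(float(np.median(z[m])*1000),0)) for s in np.arange(-.14,.14,.006) if (m:=ok&(abs(y-.075)<.02)&(abs(x-s)<.003)).sum()>2])
```

```text
wrist y profile at x~-.05
[(-149, 0.0), (-142, 1.0), (-127, 24.0), (-120, 24.0), (-113, 21.0), (-106, 10.0), (-43, 9.0), (5, 10.0), (12, 8.0), (19, 8.0), (26, 8.0), (33, 8.0), (40, 8.0), (47, 8.0), (54, 9.0), (61, 9.0), (68, 9.0), (75, 9.0), (82, 9.0), (89, 9.0), (96, 9.0), (103, 9.0), (110, 22.0), (117, 25.0), (124, 16.0), (131, 1.0), (138, 1.0), (145, 1.0)]
 x profile at y~.07
[(-140, 1.0), (-134, 1.0), (-128, 1.0), (-122, 1.0), (-115, 1.0), (-109, 3.0), (-103, 24.0), (-97, 25.0), (-91, 21.0), (-85, 12.0), (-79, 9.0), (-73, 9.0), (-67, 9.0), (-61, 9.0), (-55, 9.0), (-49, 9.0), (-43, 9.0), (-37, 9.0), (-31, 9.0), (-25, 9.0), (-19, 9.0), (-13, 9.0), (-7, 9.0), (-1, 17.0), (4, 19.0), (10, 17.0), (16, 9.0), (22, 9.0), (28, 9.0), (34, 9.0), (40, 9.0), (46, 9.0), (52, 9.0), (58, 9.0), (64, 9.0), (70, 9.0), (76, 9.0), (82, 9.0), (88, 9.0), (94, 15.0), (100, 21.0), (106, 26.0), (112, 25.0), (124, 1.0), (130, 1.0), (136, 2.0)]
scene y profile at x~-.05
[(-170, -3.0), (-163, -2.0), (-156, -2.0), (-149, -2.0), (-142, -2.0), (-134, 0.0), (-127, 16.0), (-120, 22.0), (-113, 19.0), (-106, 7.0), (
[... 1390 characters left out ...]
), (68, 6.0), (75, 6.0), (82, 6.0), (89, 7.0), (96, 7.0), (103, 11.0), (110, 19.0), (117, 23.0), (145, -1.0)]
 x profile at y~.07
[(-140, -2.0), (-134, -1.0), (-128, -0.0), (-122, -1.0), (-115, -2.0), (-109, -2.0), (-103, 6.0), (-97, 23.0), (-91, 23.0), (-85, 18.0), (-79, 8.0), (-73, 6.0), (-67, 6.0), (-61, 7.0), (-55, 7.0), (-49, 7.0), (-43, 6.0), (-37, 7.0), (-31, 7.0), (-25, 7.0), (-19, 7.0), (-13, 7.0), (-7, 8.0), (-1, 12.0), (4, 20.0), (10, 16.0), (16, 9.0), (22, 6.0), (28, 6.0), (34, 7.0), (40, 7.0), (46, 7.0), (52, 7.0), (58, 7.0), (64, 7.0), (70, 7.0), (76, 8.0), (82, 7.0), (88, 7.0), (94, 9.0), (100, 18.0), (106, 24.0), (112, 24.0), (118, 2.0), (124, -1.0), (130, -1.0), (136, -1.0)]
```

Pocket centre by depth is about (0.445, -0.263), with the floor spanning y 11..105 and x -84..-5 mm in the tray frame. I'll shift there and lower.

>>> {"fn": "send_rows", "kwargs": {"rows": [{"dx": 20, "dy": 13, "dz": 0, "roll": 0, "jaw": 1}, {"dx": 0, "dy": 0, "dz": 15, "roll": 0, "jaw": 1}, {"dx": 0, "dy": 0, "dz": 30, "roll": 0, "jaw": 1}, {"dx": 0, "dy": 0, "dz": 30, "roll": 0, "jaw": 1}, {"dx": 0, "dy": 0, "dz": 30, "roll": 0, "jaw": 1}, {"dx": 0, "dy": 0, "dz": 25, "roll": 0, "jaw": 1}, {"dx": 0, "dy": 0, "dz": 10, "roll": 0, "jaw": 1}, {"dx": 0, "dy": 0, "dz": 0, "roll": 0, "jaw": 1}, {"dx": 0, "dy": 0, "dz": 0, "roll": 0, "jaw": 1}]}}

```text
time_s: 16.87
ee_pos: [0.4452, -0.2612, 0.0562]
eef_rot: [3.141, 0.0, 1.773]
force: [-0.0, 1.0, -2.1]
grip_width: 0.0559
grip_force: 30.0
```

>>> {"fn": "send_rows", "kwargs": {"rows": [{"dx": 0, "dy": 0, "dz": 5, "roll": 0, "jaw": 1}, {"dx": 0, "dy": 0, "dz": 5, "roll": 0, "jaw": 1}, {"dx": 0, "dy": 0, "dz": 4, "roll": 0, "jaw": 1}, {"dx": 0, "dy": 0, "dz": 0, "roll": 0, "jaw": 1}, {"dx": 0, "dy": 0, "dz": 0, "roll": 0, "jaw": 1}]}}

```text
time_s: 17.28
ee_pos: [0.4447, -0.2616, 0.0413]
eef_rot: [-3.141, -0.0, 1.772]
force: [-0.9, 0.7, -2.6]
grip_width: 0.056
grip_force: 30.0
```

>>> {"fn": "send_rows", "kwargs": {"rows": [{"dx": 0, "dy": 0, "dz": 3, "roll": 0, "jaw": 1}, {"dx": 0, "dy": 0, "dz": 3, "roll": 0, "jaw": 1}, {"dx": 0, "dy": 0, "dz": 2, "roll": 0, "jaw": 1}, {"dx": 0, "dy": 0, "dz": 0, "roll": 0, "jaw": 1}, {"dx": 0, "dy": 0, "dz": 0, "roll": 0, "jaw": 1}]}}

```text
time_s: 17.7
ee_pos: [0.4447, -0.2616, 0.0331]
eef_rot: [-3.141, -0.0, 1.772]
force: [-0.2, -0.5, -3.1]
grip_width: 0.0557
grip_force: 30.0
```

>>> {"fn": "send_rows", "kwargs": {"rows": [{"dx": 0, "dy": 0, "dz": 1, "roll": 0, "jaw": 1}, {"dx": 0, "dy": 0, "dz": 0.5, "roll": 0, "jaw": 1}, {"dx": 0, "dy": 0, "dz": 0, "roll": 0, "jaw": 1}]}}

```text
time_s: 17.95
ee_pos: [0.4447, -0.2616, 0.0317]
eef_rot: [-3.142, -0.0, 1.772]
force: [0.3, 0.0, -1.4]
grip_width: 0.0555
grip_force: 30.0
```

>>> {"fn": "send_rows", "kwargs": {"rows": [{"dx": 0, "dy": 0, "dz": 0.5, "roll": 0, "jaw": 1}, {"dx": 0, "dy": 0, "dz": 0, "roll": 0, "jaw": 1}, {"dx": 0, "dy": 0, "dz": 0, "roll": 0, "jaw": 1}]}}

```text
time_s: 18.2
ee_pos: [0.4447, -0.2616, 0.0313]
eef_rot: [-3.142, 0.0, 1.772]
force: [0.1, -0.9, -3.4]
grip_width: 0.0561
grip_force: 30.0
```

>>> {"fn": "send_rows", "kwargs": {"rows": [{"dx": 0, "dy": 0, "dz": 0.6, "roll": 0, "jaw": 1}, {"dx": 0, "dy": 0, "dz": 0, "roll": 0, "jaw": 1}, {"dx": 0, "dy": 0, "dz": 0, "roll": 0, "jaw": 1}]}}

```text
time_s: 18.45
ee_pos: [0.4448, -0.2617, 0.031]
eef_rot: [3.141, 0.0, 1.772]
force: [-1.7, 1.4, 5.2]
grip_width: 0.0558
grip_force: 30.0
```

>>> {"fn": "send_rows", "kwargs": {"rows": [{"dx": 0, "dy": 0, "dz": 0.6, "roll": 0, "jaw": 1}, {"dx": 0, "dy": 0, "dz": 0, "roll": 0, "jaw": 1}, {"dx": 0, "dy": 0, "dz": 0, "roll": 0, "jaw": 1}]}}

```text
time_s: 18.7
ee_pos: [0.4449, -0.2617, 0.0309]
eef_rot: [3.141, 0.0, 1.772]
force: [-4.4, 4.2, 12.8]
grip_width: 0.0558
grip_force: 30.0
```

The reel is on the pocket floor. I'll relieve the pressure, release and retreat.

>>> {"fn": "send_rows", "kwargs": {"rows": [{"dx": 0, "dy": 0, "dz": -0.8, "roll": 0, "jaw": 1}, {"dx": 0, "dy": 0, "dz": 0, "roll": 0, "jaw": -1}, {"dx": 0, "dy": 0, "dz": 0, "roll": 0, "jaw": -1}, {"dx": 0, "dy": 0, "dz": 0, "roll": 0, "jaw": -1}, {"dx": 0, "dy": 0, "dz": 0, "roll": 0, "jaw": -1}, {"dx": 0, "dy": 0, "dz": 0, "roll": 0, "jaw": -1}, {"dx": 0, "dy": 0, "dz": 0, "roll": 0, "jaw": -1}]}}

```text
time_s: 19.28
ee_pos: [0.4447, -0.2616, 0.0308]
eef_rot: [3.142, 0.0, 1.772]
force: [-0.1, 0.8, -0.2]
grip_width: 0.0919
grip_force: 0.0
```

>>> {"fn": "send_rows", "kwargs": {"rows": [{"dx": 0, "dy": 0, "dz": -10, "roll": 0, "jaw": -1}, {"dx": 0, "dy": 0, "dz": -20, "roll": 0, "jaw": -1}, {"dx": 0, "dy": 0, "dz": -30, "roll": 0, "jaw": -1}, {"dx": 0, "dy": 0, "dz": -40, "roll": 0, "jaw": -1}, {"dx": 0, "dy": 0, "dz": -40, "roll": 0, "jaw": -1}, {"dx": 0, "dy": 0, "dz": -30, "roll": 0, "jaw": -1}, {"dx": 0, "dy": 0, "dz": 0, "roll": 0, "jaw": -1}, {"dx": 0, "dy": 0, "dz": 0, "roll": 0, "jaw": -1}]}}

```text
time_s: 19.95
ee_pos: [0.4451, -0.2619, 0.2028]
eef_rot: [3.139, 0.003, 1.772]
force: [-0.3, 0.5, -0.2]
grip_width: 0.0942
grip_force: 0.0
```

Run:
```python
from h import *
o=get_obs(); print(o['time_s'],o['ee_pos'],o['force'])
c=cam('scene');d=cam('wrist')
cv2.imwrite('pics/end.png',np.hstack([cv2.resize(x['frame'][...,::-1],(400,300)) for x in (c,d)]))
W=world(c);X,Y,Z=W[...,0],W[...,1],W[...,2];g=(c['z_map']>0)
m=g&(np.hypot(X-.445,Y+.262)<.04)&(Z>.03)&(Z<.1);print('reel top z',np.percentile(Z[m],[50,95,99]))
r=np.hypot(X-.4588,Y-.2115);m=g&(Z>.074)&(Z<.09)&(c['frame'].min(-1)>100)&(r>.04)&(r<.17)
print('keeper',np.degrees(np.median(np.arctan2(Y[m]-.2115,X[m]-.4588)))-101.3)
m=g&(r<.04)&(Z>.1)&(Z<.18)&(c['frame'].max(-1)<75);print('handle top',m.sum(),Z[m].max())
```

```text
19.95 [ 0.44508248 -0.26185161  0.20281682] [-0.34510664  0.53759917 -0.19963292]
reel top z [0.05374213 0.05707417 0.05787121]
keeper -65.13481625868407
handle top 36 0.12903188016729933
```

View pics/end.png

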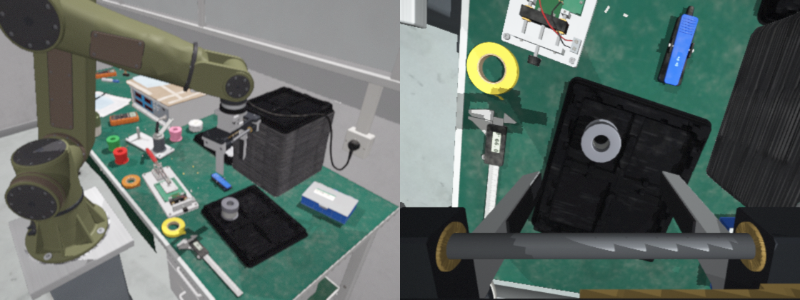

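The reel stands upright in the pocket at wrist crop (600,140), with its top at 58 mm (8 + 50). The keeper is at -65°, the key's handle top is at 129 mm so it is still dropped, and nothing else has been disturbed. Handing in.

```bash
python3 -c "
from station import *
print(hand_in())"
```

```text
the job is handed in; nothing more can be done
None
```

The job is handed in: the key is dropped in the lock, the keeper is swung about 65° clockwise, clear of the reel, and the reel stands upright on the floor of a tray pocket, all by about 20 s on the robot's clock.

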